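# Load the bench cheese press and wind it down with the star handle

## Robot

A 6-joint arm with a two-finger parallel gripper is mounted at the origin on the work surface. World frame = base frame: x ahead of the robot, y to its left, z up, the work surface at z = 0. Lengths are in m, angles in rad, forces in N, time in s.
With the tool pointing down it reaches from about 0.2 to 0.875 m from the base axis. Payload 3.4 kg.
Tool frame: the origin (TCP) lies at the very end of the fingers, on their centre line; the grasp point (between the pads) lies 19 mm behind it; z points along the fingers, y is the line along which they close (so a half turn about z gives the same grasp; the last joint's range is limited). The gripper opens to 94 mm and grips with 3 to 60 N. Pads are 16 mm wide; open, the fingers measure 119 mm over their backs; the gripper's body (75 mm by 177 mm) begins 78 mm behind the grasp point.
Start: joints at [-1.267, 0.276, 1.505, -0, 1.361, -0.121], TCP at [0.237, -0.524, 0.205] pointing down, gripper open.
Joint ranges: [-2.89, 2.89], [-0.75, 2.08], [0.22, 2.7], [-1.18, 4.32], [0.11, 2.71], [-2.7, 2.7]. Speed limits (rad/s): [2.57, 2.57, 3.14, 3.14, 3.14, 3.14].

## Interface

Orientations are given as a unit quaternion [w, x, y, z].
In Python, from bench import sensors, imaging, workorder gives the robot as it stands.
- The arm moves only by the tool drive_tool, never from a script. Its argument "rows" is one flat list of numbers, 5 for each row, row after row: the closure, from 0 (fully open) to 1 (shut), then the shift along the tool's x, y, z in m, then the turn about the tool's z in rad. A call has 1 to 20 rows; each row is the pose to reach, as a shift and turn from the pose commanded when the call began, along the tool's axes at that moment; what a row does not reach only later rows make up. A row lasts 1/8 s, in which the tool goes at most 62.5 mm and 10.7 degrees, less where a joint would pass 70% of its speed; a pose out of reach is approached as far as the arm can. A call with a gripper value outside its range is refused whole. The fingers move at their own pace and stop on an object; "newtons" is the grip in N (left out, the last holds). Time passes only in rows, so rows that repeat a pose let the fingers close. It gives the time, the measured TCP pose, the force, the opening and the grip force at its end, in the units of the state.
- sensors.sense(): the state, without advancing time (a new reading comes with each control period).
- imaging.read_camera(name): name is "scene" or "top" or "wrist"; returns a dict with "frame" (384x512x3 uint8, blue, green, red), "range_z" (384x512 float32, m along the optical axis (not along the pixel's ray), 0 where there is no reading), "vfov" (degrees; the focal length in pixels is half the picture's height over the tangent of half this angle, whatever the lens; pixels are square), "cx", "cy" (the principal point, pixels), "rvec" (rotation vector, rad) and "tvec" (3), from world to camera coordinates, as OpenCV has them. Camera axes: x right, y down, z forward; pixel columns grow to the right and rows downward; lengths in m; the calibration is good to about 2 mm. A picture is of the moment at which its call begins.
- workorder.hand_in(): hands the job in; it is judged then, once.
The state is a dict: "time_s": time; "q": joint angles; "joint_vel": joint speeds; "joint_torque": joint torques, N m; "tcp_pos": TCP position; "tcp_rot": TCP orientation; "wrist_force": force on the tool from outside, world axes, zero at the start; "wrist_torque": the same for the moment, N m; "opening": finger opening in m; "grip_force": force on a finger pad.
Only numpy, scipy, OpenCV 4.12 (cv2) and the standard library are available. Lean on these libraries where they do the work, as an engineer would, in place of code of your own. Each camera call takes 0.05 s, during which the arm holds its last target. There are 200 camera calls.

## Task

Slide the draining tray with the white cheese mould gently all the way into the press until it meets the back stop. Then wind the star handle clockwise, pushing it round spoke after spoke, until the pressing plate has come down on the blue follower and presses on it with about 10 kg (100 N). Leave it standing under that load: do not over-tighten the press, and do not shift the jars and the tub beside it.

Things in the scene. Friction and masses are not known exactly. Their poses are not given: they have to be found in the camera images.
- press: Stainless bench cheese press, fixed. Base plate 240 x 250 mm, its top 30 mm above the table; two upright posts, 20 mm thick, 100 mm either side of the screw axis along the press's x axis. Origin: on the table under the screw axis, z up. The tray goes in along the press's +y axis, between the posts and two low rails that leave it 3 mm play each side.
- press_seat (a point): Point on top of the base plate on the screw axis, axes as the press. The mould's axis stands over this point when the tray is fully home against the back stop.
- back_stop (a point): Middle of the back stop's inner face: a steel bar 110 mm wide, 26 mm high, across the base plate 65 mm to the press's +y of the screw axis. The tray's far end meets it when home.
- beam_top (a point): Centre of the top of the red head beam (240 mm along the press's x, 44 mm along y, 30 mm thick), 220 mm above the table on the screw axis. The screw passes through it; nuts on it reach 9 mm higher.
- crosshead: Moving crosshead at the lower end of the screw: a guide bar on the posts and, under it on stiff disc springs (80 N per mm), the round steel pressing plate, 84 mm across, 12 mm thick. Origin: centre of the unloaded plate's underside. It goes straight down as the star turns clockwise seen from above, 25 mm a turn (4 mm per radian), does not turn itself, and stays where it is left, under load too.
- star: Star handle on the screw: hub 52 mm across, 30 mm high, four round steel spokes 14 mm thick at right angles in a level plane. Origin: on the screw axis in the plane of the spokes, 150 mm above the plate's underside; 0.29 to 0.30 m above the table at the start, sinking with the plate. Its x, y axes and their opposites run along the spokes, x to the red ball. Clockwise from above tightens.
- star_hub (a point): Same point as the star's origin. Turning the star freely takes about 0.6 N m (6 N pushed at 100 mm from the axis), the same at any angle. Once the plate bears on the follower, each 100 N of plate load adds 0.4 N m (4 N at 100 mm) and comes on over about 0.4 rad. It does not spring back. From the start to first contact it needs 0.35 to 0.95 turns.
- red_ball (a point): Centre of the red ball, 31 mm thick, at the end of one of the four spokes, 124 mm from the screw axis in the plane of the spokes. The other three spokes end in like black balls.
- tray: Loose stainless draining tray, 134 mm wide, 290 mm long, rim 13 mm high, carrying the white drum-shaped mould, 110 mm across; together 0.8 to 1.2 kg. Origin: on its underside under the mould's axis. Its y axis points into the press; it reaches 65 mm to +y and 225 mm to -y. It rests on the press's base plate, at the start 45 to 85 mm short of home.
- mould_rim (a point): Point on the mould's axis level with its rim, 85 mm above the tray's underside, axes as the tray. On the mould lies the round blue follower (pressing lid), 80 mm across, firm: its flat top stands 7 to 15 mm above the rim, depending on how full the mould is, and is not measured.
- tray_handle (a point): Centre of the outer face of the tray's handle: an upright steel plate 100 mm wide, 6 mm thick, across the tray's outer (-y) end, from 4 to 53 mm above the tray's underside. This point is 225 mm to -y of the mould's axis and 30 mm above the tray's underside.
- jar_a: Clear cheese jar with a yellow lid, 90 mm across, 125 mm high, loose; not to be shifted. Origin: centre of its underside.
- jar_b: Clear cheese jar with a yellow lid, 90 mm across, 125 mm high, loose; not to be shifted. Origin: centre of its underside.
- tub: Clear tub with a red lid, 100 mm across, 95 mm high, loose; not to be shifted. Origin: centre of its underside.

How it is judged:
On the way, in this order (a step that is already met when the one before it is completed fails the run):
1. the tray is fully home against the back stop, the plate still clear of the follower (y of mould_rim in the frame of press_seat above -0.004 m and contact force between crosshead and tray below 2 N), for 0.2 s.
2. the plate bears on the follower with at least 60 N (contact force between crosshead and tray above 60 N), for 0.2 s.
At the end, for the whole second after the job is handed in: The tray is home (mould axis within 4 mm of the fully home position along the press, 7 mm in all), the star handle is at rest and released, and the plate presses on the follower with between 60 and 160 N (y of mould_rim in the frame of press_seat above -0.004 m and horizontal distance between mould_rim and press_seat below 0.007 m and contact force between crosshead and tray between 60 and 160 N and angular speed of star below 0.05 rad/s); the robot touches nothing.
It fails at once if the press is over-tightened: more than 200 N on the mould (contact force between crosshead and tray above 200 N).
It fails at once if the tray is rammed: pushed with more than 45 N (contact force between the fingers and tray above 45 N).
It fails at once if a jar or the tub is shifted by more than 20 mm (distance of any of jar_a, jar_b, tub from where it was at the start of the episode above 0.02 m).
It also fails if it takes over 72 s, if anything falls off the work surface, if the arm or the gripper's body presses on something with over 40 N, if the wrist force passes 120 N, or if a joint passes its speed limit or range.

## Working session

There is one attempt and no reset: what is moved stays moved. The work goes in short steps, Python scripts to look and compute and a tool call to move; the robot and the scene stay as the last step left them, time stands still between calls to the robot, and variables do not carry over. Pictures are saved under pics/ and viewed, at most 10 in all, crops included, and the job is handed in when it is done.

Besides the shell and the picture viewer there is one more tool, called after "Request:" in YAML: its name, and indented under it one key for each argument. drive_tool: Moves the arm, as the interface text tells. Its arguments: {"type":"object","properties":{"rows":{"type":"array"},"newtons":{"type":"number"}},"required":["rows"]}

```bash
mkdir -p pics; cat > h.py <<'E'
import numpy as np, cv2
from bench import sensors, imaging, workorder
def cam(n):
    d=imaging.read_camera(n); np.savez(f'{n}.npz',**d); return d
def load(n): return np.load(f'{n}.npz')
def pts(d):
    z=d['range_z']; H,W=z.shape; f=H/2/np.tan(np.radians(float(d['vfov']))/2)
    u,v=np.meshgrid(np.arange(W),np.arange(H))
    c=np.stack([(u-d['cx'])/f*z,(v-d['cy'])/f*z,z],-1)
    R=cv2.Rodrigues(d['rvec'])[0]
    return (c-d['tvec'].ravel())@R
E
python3 - <<'E'
from h import *
ims=[]
for n in ['scene','top']:
    d=cam(n); cv2.imwrite(f'pics/{n}0.png',cv2.resize(d['frame'],(800,600)))
    print(n,d['vfov'],d['cx'],d['cy'],d['rvec'].ravel(),d['tvec'].ravel())
s=sensors.sense(); print(s)
E
```

```text
scene 57.69598670797472 257.4370373121467 193.9675821466728 [ 1.11135345  2.14948735 -1.14480948] [ 0.27771986 -0.0743776   1.36392487]
top 57.029979047566044 253.71254958689673 194.7102921832013 [ 2.10083561 -2.10646644  0.15301673] [0.05235696 0.56045549 0.8616251 ]
{'time_s': 0.1, 'q': array([-1.26700232e+00,  2.76515271e-01,  1.50598239e+00,  1.62496281e-05,
        1.36068663e+00, -1.20982483e-01]), 'joint_vel': array([-1.24253646e-03, -8.80957399e-04, -3.62346914e-03, -2.45902857e-03,
        1.83220102e-04, -5.38525270e-05]), 'joint_torque': array([ 1.52516674e-03, -4.05455339e+01, -2.37778473e+01,  7.03041907e-02,
        2.99454737e-02, -4.43005683e-05]), 'tcp_pos': array([ 0.23682823, -0.52342019,  0.20471026]), 'tcp_rot': array([-7.93222459e-04,  9.77530321e-01,  2.10793352e-01, -6.47296204e-05]), 'wrist_force': array([-0.05223769,  0.50696999,  0.25055825]), 'wrist_torque': array([ 0.0411056 , -0.00852056,  0.0043067 ]), 'grip_force': 0.0, 'opening': 0.09419727805789185}
```

View pics/scene0.png

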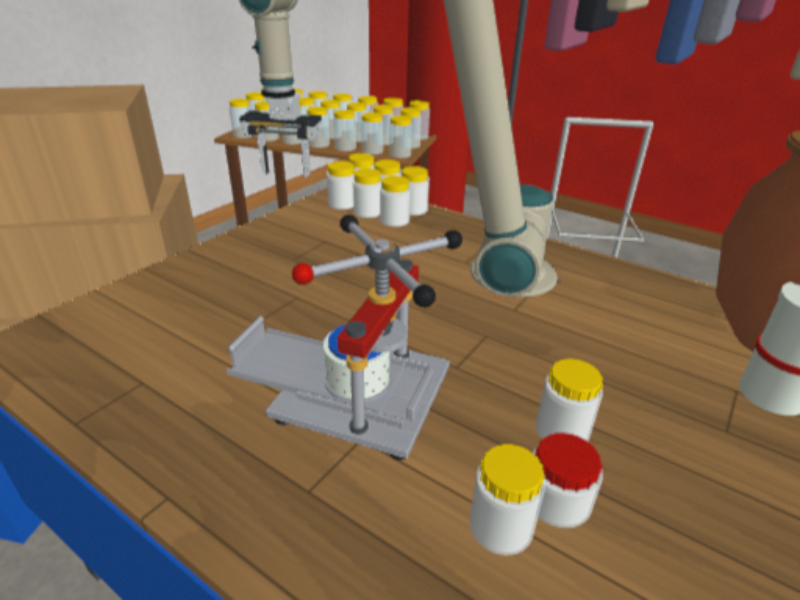

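View pics/top0.png

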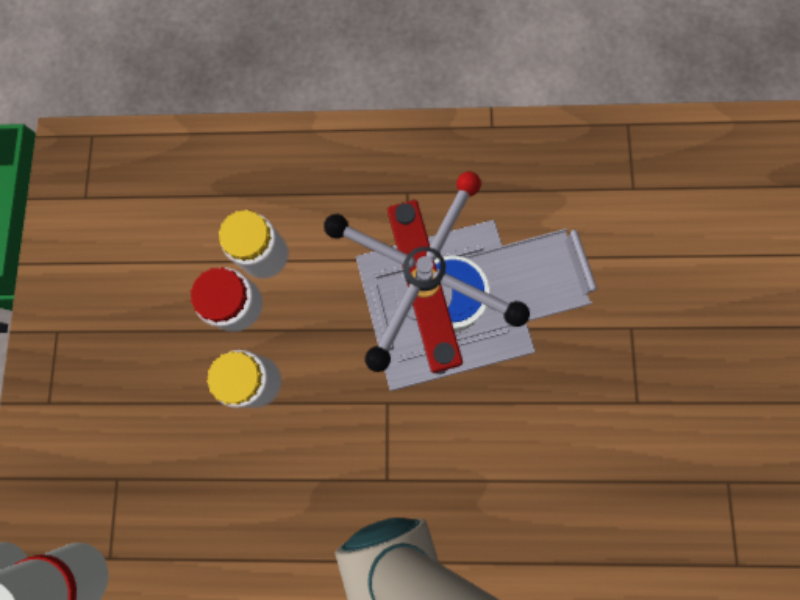

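The scene view shows the press with the tray sticking out on the robot's -y side. In the top view (800 px) the hub is at (425,268), the red ball at (468,183), and black balls at (336,226), (377,358) and (516,313). The beam nuts are at (405,213) and (444,353), and the handle is at about (582,262).

```bash
python3 - <<'E'
from h import *
d=load('top');P=pts(d);hsv=cv2.cvtColor(d['frame'],cv2.COLOR_BGR2HSV)
g=lambda u,v:P[int(v*.64),int(u*.64)]
for n,u,v in [('hub',425,268),('red',468,183),('bl',336,226),('bb',377,358),('br',516,313),('nut1',405,213),('nut2',444,353),('ja',245,236),('tub',219,294),('jb',235,378),('blue',470,295),('rim',487,293)]: print(n,g(u,v).round(4))
# beam top: red pts z 0.21..0.225
red=(hsv[...,1]>150)&((hsv[...,0]<8)|(hsv[...,0]>172))
m=red&(abs(P[...,2]-.22)<.008); q=P[m][:,:2].astype(np.float32); r=cv2.minAreaRect(q); print('beam',r,P[m][:,2].mean(),cv2.boxPoints(r).round(4))
m=red&(P[...,2]>.25); q=P[m]; print('redball',q[:,:2].mean(0),(q[:,:2].max(0)+q[:,:2].min(0))/2,q[:,2].max())
# handle: z between .07 and .09 at y < ...
for lo in (.06,.075):
  m=(P[...,2]>lo)&(P[...,2]<.10)&(P[...,1]<g(540,290)[1]); q=P[m]; print(lo,len(q),cv2.minAreaRect(q[:,:2].astype(np.float32)),q[:,2].max())
  print(cv2.boxPoints(cv2.minAreaRect(q[:,:2].astype(np.float32))).round(4))
# balls
for n,u,v in [('red',468,183),('bl',336,226),('bb',377,358),('br',516,313)]:
  c=g(u,v); m=(np.linalg.norm(P-c,axis=-1)<.03)&(P[...,2]>.27)&(hsv[...,2]<90 if n!='red' else red)
  q=P[m]; A=np.c_[2*q,np.ones(len(q))]; s=np.linalg.lstsq(A,(q**2).sum(1),rcond=None)[0]; print(n,len(q),s[:3].round(4),(s[3]+s[:3]@s[:3])**.5)
# blue follower
b=(hsv[...,0]>100)&(hsv[...,0]<130)&(hsv[...,1]>150)&(P[...,2]>.1)&(P[...,2]<.16); print('blue z',np.median(P[b][:,2]))
E
```

```text
hub [0.5556 0.0057 0.3148]
red [ 0.6641 -0.0472  0.3081]
bl [0.6128 0.1149 0.3054]
bb [0.4488 0.0632 0.3074]
br [ 0.5015 -0.1002  0.308 ]
nut1 [0.6555 0.0321 0.2298]
nut2 [ 0.4637 -0.0187  0.2303]
ja [0.6598 0.2909 0.1218]
tub [0.5719 0.3355 0.095 ]
jb [0.4376 0.292  0.126 ]
blue [ 0.5266 -0.0469  0.2973]
rim [ 0.5285 -0.0676  0.297 ]
beam ((0.5595943927764893, 0.007620584219694138), (0.2393840253353119, 0.043856117874383926), 14.62889575958252) 0.22008668763065098 [[ 0.4382 -0.0014]
 [ 0.4493 -0.0438]
 [ 0.6809  0.0166]
 [ 0.6699  0.0591]]
redball [ 0.64595923 -0.04318581] [ 0.53583706 -0.01973717] 0.952411062777548
0.06 247 ((0.6275374293327332, -0.25060614943504333), (0.10294750332832336, 0.012482324615120888), 14.960382461547852) 0.08668513771011689
[[ 0.5762 -0.2579]
 [ 0.5794 -0.2699]
 [ 0.6789 -0.2433]
 [ 0.6757 -0.2313]]
0.075 198 ((0.6275374293327332, -0.25060614943504333), (0.10294750332832336, 0.012482324615120888), 14.960382461547852) 0.08668513771011689
[[ 0.5762 -0.2579]
 [ 0.5794 -0.2699]
 [ 0.6789 -0.2433]
 [ 0.6757 -0.2313]]
red 181 [ 0.6702 -0.0493  0.2938] 0.014549442822473047
bl 187 [0.6164 0.1177 0.2938] 0.01470100726906746
bb 218 [0.4507 0.0633 0.2927] 0.01601293159410896
br 204 [ 0.5034 -0.103   0.2941] 0.01462667852438742
blue z 0.12540736833503763
```

```bash
cat >> h.py <<'E'
from scipy.spatial.transform import Rotation as R_
A=np.radians(14.65); C=np.array([.560,.0074]); EX=np.array([np.cos(A),np.sin(A)]); EY=np.array([-np.sin(A),np.cos(A)])
def press(x,y): return C+x*EX+y*EY
def to(xy,z,yawdeg=None):
    s=sensors.sense(); w=s['tcp_rot']; R=R_.from_quat([w[1],w[2],w[3],w[0]]).as_matrix()
    cur=np.degrees(np.arctan2(R[1,0],R[0,0]))
    sh=R.T@(np.array([*xy,z])-s['tcp_pos'])
    print('shift',sh.round(4),'turn',None if yawdeg is None else np.radians((cur-yawdeg+180)%360-180).round(4),'yaw',cur.round(2))
E
python3 - <<'E'
from h import *
to(press(0,-.33),.2,104.65); to(press(0,-.33),.045)
E
```

```text
shift [ 0.4577 -0.0252  0.0048] turn -1.4017 yaw 24.34
shift [ 0.4576 -0.0249  0.1598] turn None yaw 24.34
```

Request:
drive_tool:
  rows: [0.5, 0.06, 0, 0, -0.18, 0.5, 0.12, -0.01, 0, -0.36, 0.5, 0.18, -0.01, 0, -0.54, 0.5, 0.24, -0.015, 0, -0.72, 0.5, 0.3, -0.02, 0, -0.9, 0.5, 0.36, -0.025, 0, -1.08, 0.5, 0.42, -0.025, 0, -1.26, 0.5, 0.4577, -0.025, 0, -1.4017, 0.5, 0.4577, -0.025, 0.05, -1.4017, 0.5, 0.4577, -0.025, 0.1, -1.4017, 0.5, 0.4577, -0.025, 0.15, -1.4017, 0.5, 0.4577, -0.025, 0.16, -1.4017, 0.5, 0.4577, -0.025, 0.16, -1.4017, 0.5, 0.4577, -0.025, 0.16, -1.4017]

```text
time_s: 1.85
tcp_pos: [0.6453, -0.3136, 0.0481]
tcp_rot: [0.002, 0.611, 0.791, 0.0]
wrist_force: [-0.6, -0.2, -0.6]
opening: 0.0465
grip_force: 0.0
```

```bash
python3 - <<'E'
from h import *
s=sensors.sense(); print(s['tcp_pos'],s['opening'],s['q'][5],s['wrist_force'],(s['tcp_pos'][:2]-C)@np.c_[EX,EY]); to(press(0,-.283),.045,104.65)
E
```

```text
[ 0.64531085 -0.3135614   0.04810988] 0.046515101623523666 -0.8048155663369781 [-0.60709846 -0.1974868  -0.57456916] [ 0.00136174 -0.33210286]
shift [ 0.0491 -0.0014  0.0029] turn -0.0001 yaw 104.65
```

Request:
drive_tool:
  rows: [0.5, 0.015, -0.001, 0.002, 0, 0.5, 0.03, -0.001, 0.002, 0, 0.5, 0.04, -0.001, 0.002, 0, 0.5, 0.043, -0.001, 0.002, 0, 0.5, 0.046, -0.001, 0.002, 0, 0.5, 0.049, -0.001, 0.002, 0, 0.5, 0.052, -0.001, 0.002, 0, 0.5, 0.055, -0.001, 0.002, 0, 0.5, 0.058, -0.001, 0.002, 0, 0.5, 0.061, -0.001, 0.002, 0, 0.5, 0.064, -0.001, 0.002, 0, 0.5, 0.067, -0.001, 0.002, 0, 0.5, 0.07, -0.001, 0.002, 0, 0.5, 0.073, -0.001, 0.002, 0, 0.5, 0.076, -0.001, 0.002, 0, 0.5, 0.079, -0.001, 0.002, 0, 0.5, 0.082, -0.001, 0.002, 0, 0.5, 0.085, -0.001, 0.002, 0]

```text
time_s: 4.1
tcp_pos: [0.6223, -0.2333, 0.0436]
tcp_rot: [0.002, 0.611, 0.791, -0.001]
wrist_force: [1.4, -5.4, -1.6]
opening: 0.0468
grip_force: 2.8
```

```bash
python3 - <<'E'
from h import *
s=sensors.sense(); print(s['time_s'],s['wrist_force'],s['wrist_force'][:2]@EY,(s['tcp_pos'][:2]-C)@np.c_[EX,EY])
E
```

```text
4.1 [ 1.43203321 -5.40841321 -1.59267103] -5.594760250918108 [-0.00058193 -0.24863876]
```

Request:
drive_tool:
  rows: [0.5, 0.002, 0, 0, 0, 0.5, 0.004, 0, 0, 0, 0.5, 0.006, 0, 0, 0, 0.5, 0.008, 0, 0, 0, 0.5, 0.01, 0, 0, 0, 0.5, 0.011, 0, 0, 0, 0.5, 0.012, 0, 0, 0, 0.5, 0.013, 0, 0, 0]

```text
time_s: 5.1
tcp_pos: [0.6193, -0.2216, 0.0438]
tcp_rot: [0.003, 0.611, 0.792, -0.001]
wrist_force: [1.5, -8.5, -1.9]
opening: 0.0467
grip_force: 4.1
```

Request:
drive_tool:
  rows: [0.5, 0.001, 0, 0, 0, 0.5, 0.002, 0, 0, 0]

```text
time_s: 5.35
tcp_pos: [0.6194, -0.2216, 0.0442]
tcp_rot: [0.005, 0.611, 0.792, -0.002]
wrist_force: [1.7, -11.3, -1.5]
opening: 0.0471
grip_force: 5.9
```

Request:
drive_tool:
  rows: [0.5, 0.001, 0, 0, 0, 0.5, 0.002, 0, 0, 0]

```text
time_s: 5.6
tcp_pos: [0.6194, -0.2216, 0.0447]
tcp_rot: [0.006, 0.611, 0.792, -0.003]
wrist_force: [2.5, -14.6, -1.9]
opening: 0.0469
grip_force: 7.6
```

Request:
drive_tool:
  rows: [0.5, -0.01, 0, 0, 0, 0.5, -0.05, 0, 0, 0, 0.5, -0.08, 0, -0.05, 0, 0.5, -0.08, 0, -0.11, 0, 1, -0.08, 0, -0.17, 0, 1, -0.08, 0, -0.23, 0, 1, -0.08, 0, -0.29, 0, 1, -0.08, 0, -0.33, 0, 1, -0.08, 0, -0.33, 0]

```text
time_s: 6.72
tcp_pos: [0.6382, -0.2916, 0.3776]
tcp_rot: [0.003, 0.611, 0.792, 0.001]
wrist_force: [-0.3, -0.1, -0.5]
opening: 0.0012
grip_force: 0.0
```

```bash
python3 - <<'E'
from h import *
s=sensors.sense(); print(s['time_s'],s['tcp_pos'],s['wrist_force'])
cam('scene'); d=cam('top');P=pts(d)
L=(P[...,:2]-C)@np.c_[EX,EY]
m=(P[...,2]>.065)&(P[...,2]<.10)&(L[...,1]<-.18)&(L[...,1]>-.3)&(abs(L[...,0])<.07); q=L[m]; print(len(q),cv2.minAreaRect(q.astype(np.float32)),q.min(0),q.max(0))
hsv=cv2.cvtColor(d['frame'],cv2.COLOR_BGR2HSV)
b=(hsv[...,0]>100)&(hsv[...,0]<130)&(hsv[...,1]>150)&(P[...,2]>.1)&(P[...,2]<.16); print('blue z',np.percentile(P[b][:,2],[10,50,90]),b.sum())
f=load('scene')['frame'][180:300,140:300]; f2=d['frame'][130:260,215:400]
cv2.imwrite('pics/s1.png',cv2.resize(f,(800,600),interpolation=cv2.INTER_CUBIC)); cv2.imwrite('pics/t1.png',cv2.resize(f2,(800,562),interpolation=cv2.INTER_CUBIC))
th=79.5*np.pi/180
to(C+.08*np.array([np.cos(th),np.sin(th)]),.38,169.5)
to(C+.08*np.array([np.cos(th),np.sin(th)]),.283,169.5)
E
```

```text
6.725 [ 0.63815298 -0.29164044  0.37758064] [-0.34557258 -0.10099812 -0.45908924]
205 ((0.0007389821112155914, -0.22123034298419952), (0.10500292479991913, 0.01202680915594101), 0.3805307149887085) [-0.05175941 -0.22753181] [ 0.05324037 -0.21525768]
blue z [0.12190931 0.12384965 0.12614142] 88
shift [ 0.3807  0.0351 -0.0069] turn -1.1317 yaw 104.66
shift [0.3806 0.0351 0.0901] turn -1.1317 yaw 104.66
```

View pics/s1.png

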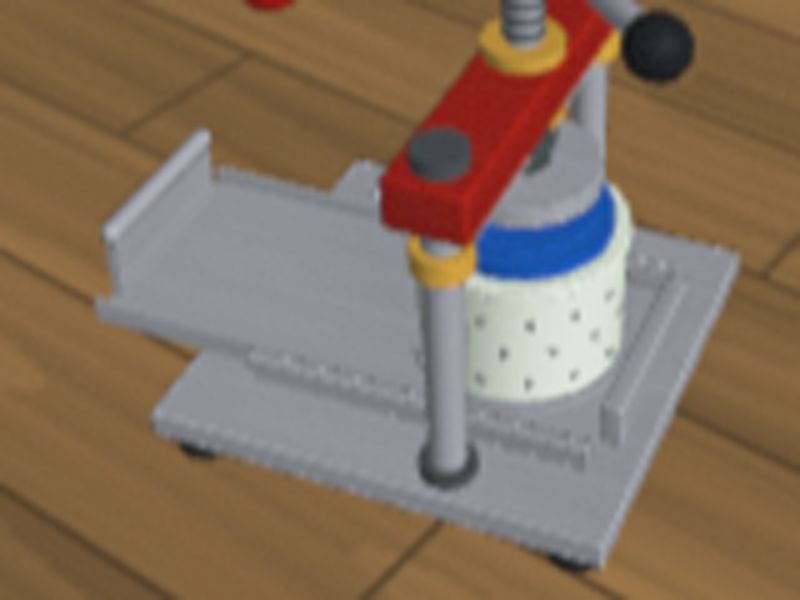

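The tray's far end sits right at the back stop (crop about (630,380)), so it is home, and the handle's outer face measures at -0.226. Next I move over the star.

Request:
drive_tool:
  rows: [1, 0.055, 0.005, -0.005, -0.17, 1, 0.11, 0.01, -0.005, -0.34, 1, 0.165, 0.015, -0.005, -0.51, 1, 0.22, 0.02, -0.005, -0.68, 1, 0.275, 0.025, -0.005, -0.85, 1, 0.33, 0.03, -0.005, -1.02, 1, 0.3807, 0.0351, -0.005, -1.1317, 1, 0.3807, 0.0351, 0.02, -1.1317, 1, 0.3807, 0.0351, 0.06, -1.1317, 1, 0.3807, 0.0351, 0.085, -1.1317, 1, 0.3807, 0.0351, 0.09, -1.1317, 1, 0.3807, 0.0351, 0.09, -1.1317]

```text
time_s: 8.32
tcp_pos: [0.5745, 0.0857, 0.2827]
tcp_rot: [-0.001, 0.092, 0.996, -0.0]
wrist_force: [0.7, -0.6, 0.3]
opening: 0.0002
grip_force: 0.0
```

```bash
cat >> h.py <<'E'
def st(r=.08):
    s=sensors.sense(); w=s['tcp_rot']; R=R_.from_quat([w[1],w[2],w[3],w[0]]).as_matrix()
    v=s['tcp_pos'][:2]-C; th=np.arctan2(v[1],v[0]); t=np.array([np.sin(th),-np.cos(th)])
    print('t',s['time_s'],'th',np.degrees(th).round(2),'r',np.hypot(*v).round(4),'z',s['tcp_pos'][2].round(4),'yaw',np.degrees(np.arctan2(R[1,0],R[0,0])).round(1),'F',s['wrist_force'].round(1),'Ftan',(s['wrist_force'][:2]@t).round(2),'q6',s['q'][5].round(2))
def arc(th1,n,z1,r=.08,dz=None):
    """rows along clockwise arc from the present pose to finger angle th1 (deg), yaw = th+90"""
    s=sensors.sense(); w=s['tcp_rot']; R=R_.from_quat([w[1],w[2],w[3],w[0]]).as_matrix()
    v=s['tcp_pos'][:2]-C; th0=np.degrees(np.arctan2(v[1],v[0])); z0=s['tcp_pos'][2]
    yaw=np.degrees(np.arctan2(R[1,0],R[0,0])); rows=[]
    for k in range(1,n+1):
        a=th0+(th1-th0)*k/n; p=np.array([*(C+r*np.array([np.cos(np.radians(a)),np.sin(np.radians(a))])),z0+(z1-z0)*k/n])
        sh=R.T@(p-s['tcp_pos']); turn=np.radians((yaw-(a+90)+180)%360-180)
        if k>1: turn=rows[-1]+(turn-rows[-1]+np.pi)%(2*np.pi)-np.pi
        rows+=[1,*sh.round(3),turn.round(3)]
    print([float(x) for x in rows])
E
python3 - <<'E'
from h import *
st(); d=cam('top'); cv2.imwrite('pics/t2.png',cv2.resize(d['frame'][90:260,190:400],(800,648))[:600]); arc(-10,20,.277)
E
```

```text
t 8.325 th 79.54 r 0.0796 z 0.2827 yaw 169.5 F [ 0.7 -0.6  0.3] Ftan 0.76 q6 -1.36
[1.0, -0.006, -0.0, 0.0, 0.084, 1.0, -0.012, -0.001, 0.001, 0.162, 1.0, -0.018, -0.002, 0.001, 0.239, 1.0, -0.024, -0.004, 0.001, 0.317, 1.0, -0.03, -0.006, 0.002, 0.395, 1.0, -0.036, -0.008, 0.002, 0.473, 1.0, -0.041, -0.012, 0.002, 0.55, 1.0, -0.047, -0.015, 0.003, 0.628, 1.0, -0.051, -0.019, 0.003, 0.706, 1.0, -0.056, -0.023, 0.003, 0.784, 1.0, -0.06, -0.028, 0.004, 0.862, 1.0, -0.064, -0.033, 0.004, 0.939, 1.0, -0.068, -0.038, 0.004, 1.017, 1.0, -0.071, -0.043, 0.005, 1.095, 1.0, -0.073, -0.049, 0.005, 1.173, 1.0, -0.075, -0.055, 0.005, 1.251, 1.0, -0.077, -0.061, 0.006, 1.328, 1.0, -0.078, -0.067, 0.006, 1.406, 1.0, -0.079, -0.073, 0.006, 1.484, 1.0, -0.08, -0.079, 0.007, 1.562]
```

View pics/t2.png

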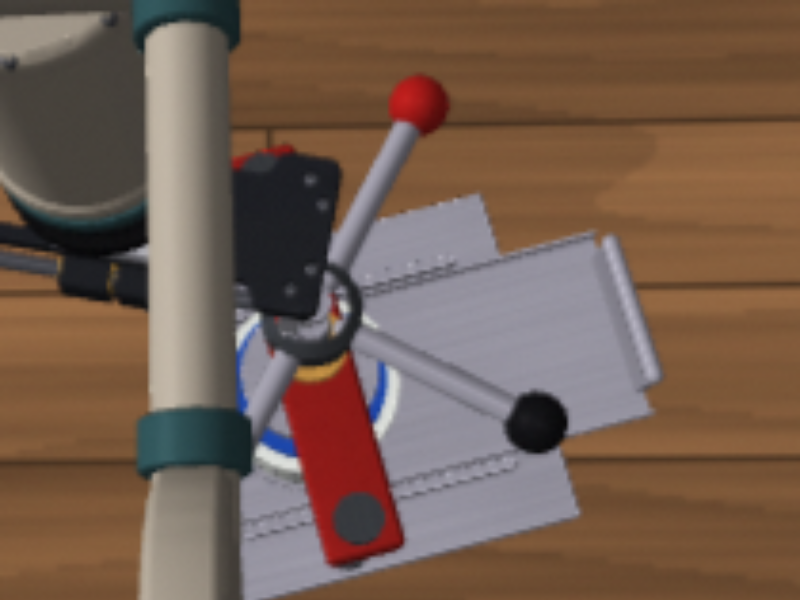

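The star hasn't moved (red ball at crop (418,103)) and the gripper stands behind the far-left spoke. I push round.

Request:
drive_tool:
  rows: [1, -0.006, 0, 0, 0.084, 1, -0.012, -0.001, 0.001, 0.162, 1, -0.018, -0.002, 0.001, 0.239, 1, -0.024, -0.004, 0.001, 0.317, 1, -0.03, -0.006, 0.002, 0.395, 1, -0.036, -0.008, 0.002, 0.473, 1, -0.041, -0.012, 0.002, 0.55, 1, -0.047, -0.015, 0.003, 0.628, 1, -0.051, -0.019, 0.003, 0.706, 1, -0.056, -0.023, 0.003, 0.784, 1, -0.06, -0.028, 0.004, 0.862, 1, -0.064, -0.033, 0.004, 0.939, 1, -0.068, -0.038, 0.004, 1.017, 1, -0.071, -0.043, 0.005, 1.095, 1, -0.073, -0.049, 0.005, 1.173, 1, -0.075, -0.055, 0.005, 1.251, 1, -0.077, -0.061, 0.006, 1.328, 1, -0.078, -0.067, 0.006, 1.406, 1, -0.079, -0.073, 0.006, 1.484, 1, -0.08, -0.079, 0.007, 1.562]

```text
time_s: 10.88
tcp_pos: [0.6424, -0.003, 0.2791]
tcp_rot: [0.0, 0.766, 0.642, 0.006]
wrist_force: [4.3, 6.8, 3.9]
opening: 0.0001
grip_force: 4.2
```

```bash
cat >> h.py <<'E'
def star(show=True):
    """star angle from the red ball seen by any camera"""
    for n in ['top','scene']:
        d=cam(n);P=pts(d);h=cv2.cvtColor(d['frame'],cv2.COLOR_BGR2HSV)
        m=(h[...,1]>150)&((h[...,0]<8)|(h[...,0]>172))&(P[...,2]>.24)&(P[...,2]<.33)&(np.hypot(P[...,0]-C[0],P[...,1]-C[1])<.16)
        q=P[m]
        if len(q)<25: print(n,'none',len(q)); continue
        s=np.linalg.lstsq(np.c_[2*q,np.ones(len(q))],(q**2).sum(1),rcond=None)[0][:3]
        print(n,len(q),s.round(4),'ang',np.degrees(np.arctan2(s[1]-C[1],s[0]-C[0])).round(2),'r',np.hypot(*(s[:2]-C)).round(4))
E
python3 - <<'E'
from h import *
st(); star(); st(); arc(-113,20,.270)
E
```

```text
t 10.875 th -7.16 r 0.0831 z 0.2791 yaw 79.9 F [4.3 6.8 3.9] Ftan -7.3 q6 0.06
top none 18
scene none 0
t 10.975 th -7.93 r 0.0829 z 0.279 yaw 80.0 F [3.3 5.1 2.1] Ftan -5.46 q6 0.06
[1.0, -0.007, -0.003, 0.0, 0.055, 1.0, -0.015, -0.004, 0.001, 0.147, 1.0, -0.022, -0.005, 0.001, 0.239, 1.0, -0.029, -0.007, 0.002, 0.33, 1.0, -0.036, -0.01, 0.002, 0.422, 1.0, -0.042, -0.013, 0.002, 0.514, 1.0, -0.049, -0.017, 0.003, 0.605, 1.0, -0.054, -0.022, 0.003, 0.697, 1.0, -0.06, -0.026, 0.003, 0.789, 1.0, -0.065, -0.032, 0.004, 0.88, 1.0, -0.069, -0.038, 0.004, 0.972, 1.0, -0.073, -0.044, 0.005, 1.064, 1.0, -0.076, -0.051, 0.005, 1.156, 1.0, -0.079, -0.057, 0.005, 1.247, 1.0, -0.081, -0.065, 0.006, 1.339, 1.0, -0.082, -0.072, 0.006, 1.431, 1.0, -0.083, -0.079, 0.007, 1.522, 1.0, -0.083, -0.086, 0.007, 1.614, 1.0, -0.082, -0.094, 0.007, 1.706, 1.0, -0.081, -0.101, 0.008, 1.797]
```

Request:
drive_tool:
  rows: [1, -0.007, -0.003, 0, 0.055, 1, -0.015, -0.004, 0.001, 0.147, 1, -0.022, -0.005, 0.001, 0.239, 1, -0.029, -0.007, 0.002, 0.33, 1, -0.036, -0.01, 0.002, 0.422, 1, -0.042, -0.013, 0.002, 0.514, 1, -0.049, -0.017, 0.003, 0.605, 1, -0.054, -0.022, 0.003, 0.697, 1, -0.06, -0.026, 0.003, 0.789, 1, -0.065, -0.032, 0.004, 0.88, 1, -0.069, -0.038, 0.004, 0.972, 1, -0.073, -0.044, 0.005, 1.064, 1, -0.076, -0.051, 0.005, 1.156, 1, -0.079, -0.057, 0.005, 1.247, 1, -0.081, -0.065, 0.006, 1.339, 1, -0.082, -0.072, 0.006, 1.431, 1, -0.083, -0.079, 0.007, 1.522, 1, -0.083, -0.086, 0.007, 1.614, 1, -0.082, -0.094, 0.007, 1.706, 1, -0.081, -0.101, 0.008, 1.797]

```text
time_s: 13.48
tcp_pos: [0.5314, -0.0702, 0.2718]
tcp_rot: [0.0, 0.98, -0.201, 0.008]
wrist_force: [7.5, -0.9, 2.4]
opening: 0.0006
grip_force: 4.1
```

```bash
python3 - <<'E'
from h import *
st(); star(); s=sensors.sense(); 
t=np.radians(75); p=C+.08*np.array([np.cos(t),np.sin(t)])
print(s['q'].round(2))
E
```

```text
t 13.475 th -110.2 r 0.0827 z 0.2718 yaw -23.2 F [ 7.5 -0.9  2.4] Ftan -7.33 q6 1.71
top 192 [0.4565 0.076  0.2811] ang 146.45 r 0.1242
scene 106 [0.5482 0.1245 0.3092] ang 95.75 r 0.1177
[-0.26  0.18  1.48  0.    1.48  1.71]
```

Request:
drive_tool:
  rows: [1, 0.012, 0, 0, 0, 1, 0.012, 0, -0.04, 0, 1, 0.012, 0, -0.09, -0.15, 1, 0.012, 0, -0.09, -0.33, 1, 0.012, 0, -0.09, -0.51, 1, 0.012, 0, -0.09, -0.69, 1, 0.012, 0, -0.09, -0.87, 1, 0.012, 0, -0.09, -1.05, 1, 0.012, 0, -0.09, -1.23, 1, 0.012, 0, -0.09, -1.41, 1, 0.012, 0, -0.09, -1.59, 1, 0.012, 0, -0.09, -1.65]

```text
time_s: 15.08
tcp_pos: [0.5368, -0.0738, 0.3587]
tcp_rot: [-0.0, 0.81, 0.586, -0.0]
wrist_force: [-0.0, 0.2, 0.0]
opening: 0.0004
grip_force: 0.0
```

```bash
python3 - <<'E'
from h import *
st(); star()
t=np.radians(74); p=C+.08*np.array([np.cos(t),np.sin(t)])
to(p,.36,164); to(p,.270,164)
E
```

```text
t 15.075 th -105.97 r 0.0844 z 0.3587 yaw 71.7 F [-0.   0.2  0. ] Ftan 0.09 q6 0.05
top 198 [0.5076 0.0565 0.2575] ang 136.82 r 0.0718
scene 102 [0.5479 0.1248 0.3123] ang 95.9 r 0.118
shift [ 0.1642 -0.0071 -0.0014] turn -1.6135 yaw 71.56
shift [ 0.1643 -0.0071  0.0886] turn -1.6135 yaw 71.56
```

Request:
drive_tool:
  rows: [1, 0.02, -0.001, 0, -0.17, 1, 0.04, -0.002, 0, -0.34, 1, 0.06, -0.003, 0, -0.51, 1, 0.08, -0.004, 0, -0.68, 1, 0.1, -0.005, 0, -0.85, 1, 0.12, -0.006, 0, -1.02, 1, 0.14, -0.007, 0, -1.19, 1, 0.1642, -0.007, 0, -1.36, 1, 0.1642, -0.007, 0.02, -1.53, 1, 0.1642, -0.007, 0.05, -1.6135, 1, 0.1642, -0.007, 0.08, -1.6135, 1, 0.1642, -0.007, 0.088, -1.6135, 1, 0.1642, -0.007, 0.088, -1.6135]

```text
time_s: 16.8
tcp_pos: [0.5821, 0.0844, 0.2706]
tcp_rot: [-0.0, 0.139, 0.99, -0.0]
wrist_force: [0.1, 0.3, 0.4]
opening: 0.0002
grip_force: 0.0
```

```bash
python3 - <<'E'
from h import *
st(); star(); arc(20,12,.266)
E
```

```text
t 16.8 th 74.01 r 0.0801 z 0.2706 yaw 164.0 F [0.1 0.3 0.4] Ftan 0.03 q6 -1.27
top none 20
scene 36 [0.5506 0.177  0.2379] ang 93.18 r 0.1698
[1.0, -0.006, -0.001, 0.0, 0.085, 1.0, -0.012, -0.001, 0.001, 0.163, 1.0, -0.019, -0.003, 0.001, 0.241, 1.0, -0.024, -0.004, 0.002, 0.319, 1.0, -0.03, -0.007, 0.002, 0.397, 1.0, -0.036, -0.009, 0.003, 0.475, 1.0, -0.041, -0.012, 0.003, 0.553, 1.0, -0.047, -0.016, 0.004, 0.631, 1.0, -0.051, -0.02, 0.004, 0.709, 1.0, -0.056, -0.024, 0.005, 0.787, 1.0, -0.06, -0.028, 0.005, 0.865, 1.0, -0.064, -0.033, 0.006, 0.942]
```

Request:
drive_tool:
  rows: [1, -0.006, -0.001, 0, 0.085, 1, -0.012, -0.001, 0.001, 0.163, 1, -0.019, -0.003, 0.001, 0.241, 1, -0.024, -0.004, 0.002, 0.319, 1, -0.03, -0.007, 0.002, 0.397, 1, -0.036, -0.009, 0.003, 0.475, 1, -0.041, -0.012, 0.003, 0.553, 1, -0.047, -0.016, 0.004, 0.631, 1, -0.051, -0.02, 0.004, 0.709, 1, -0.056, -0.024, 0.005, 0.787, 1, -0.06, -0.028, 0.005, 0.865, 1, -0.064, -0.033, 0.006, 0.942]

```text
time_s: 18.4
tcp_pos: [0.6354, 0.0392, 0.2683]
tcp_rot: [0.0, 0.574, 0.819, 0.005]
wrist_force: [-1.4, 7.5, 8.7]
opening: 0.0005
grip_force: 4.4
```

```bash
python3 - <<'E'
from h import *
st(); arc(8,4,.264)
d=cam('scene'); cv2.imwrite('pics/s2.png',cv2.resize(d['frame'][180:270,190:310],(800,600),interpolation=cv2.INTER_CUBIC))
E
```

```text
t 18.4 th 22.88 r 0.0818 z 0.2683 yaw 110.0 F [-1.4  7.5  8.7] Ftan -7.47 q6 -0.4
[1.0, -0.005, -0.002, 0.001, 0.014, 1.0, -0.01, -0.002, 0.002, 0.079, 1.0, -0.016, -0.003, 0.003, 0.144, 1.0, -0.021, -0.003, 0.004, 0.209]
```

View pics/s2.png

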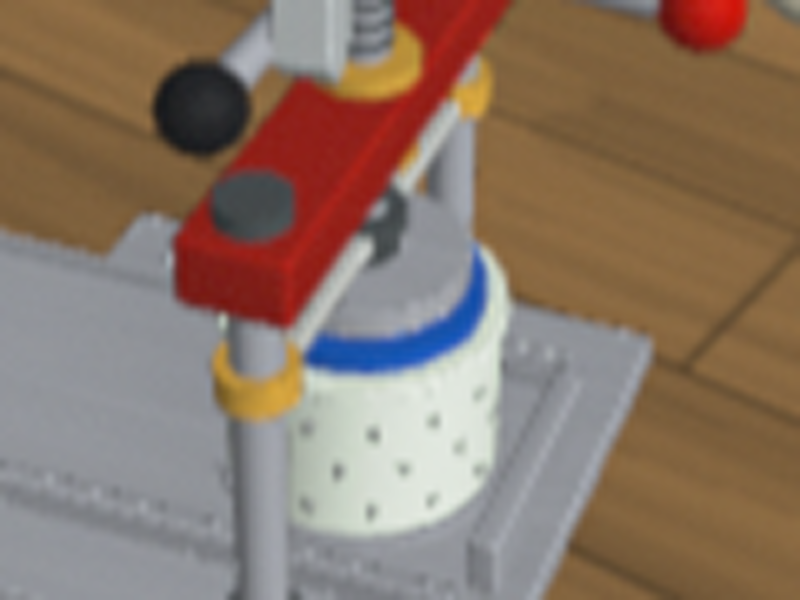

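The plate is close above the follower, with a thin gap and blue showing at (400,345). I continue in small steps and watch the force.

Request:
drive_tool:
  rows: [1, -0.005, -0.001, 0.001, 0.014, 1, -0.01, -0.001, 0.001, 0.079, 1, -0.016, -0.002, 0.002, 0.144, 1, -0.021, -0.003, 0.002, 0.209]

```text
time_s: 18.95
tcp_pos: [0.6408, 0.0189, 0.2661]
tcp_rot: [0.0, 0.656, 0.755, 0.006]
wrist_force: [1.3, 8.3, 6.0]
opening: 0.0003
grip_force: 4.8
```

```bash
python3 - <<'E'
from h import *
st(); arc(1,3,.266)
E
```

```text
t 18.95 th 8.13 r 0.0816 z 0.2661 yaw 98.0 F [1.3 8.3 6. ] Ftan -8.0 q6 -0.22
[1.0, -0.003, -0.002, 0.0, 0.04, 1.0, -0.007, -0.002, 0.0, 0.081, 1.0, -0.01, -0.002, 0.0, 0.123]
```

Request:
drive_tool:
  rows: [1, -0.004, 0, 0, 0.04, 1, -0.007, 0, 0.001, 0.08, 1, -0.01, -0.001, 0.001, 0.122, 1, -0.01, -0.001, 0.001, 0.122]

```text
time_s: 19.45
tcp_pos: [0.642, 0.0095, 0.2654]
tcp_rot: [0.0, 0.7, 0.714, 0.007]
wrist_force: [2.4, 10.5, 5.6]
opening: 0.0003
grip_force: 5.0
```

```bash
python3 - <<'E'
from h import *
st()
E
```

```text
t 19.45 th 1.43 r 0.082 z 0.2654 yaw 91.2 F [ 2.4 10.5  5.6] Ftan -10.45 q6 -0.12
```

Request:
drive_tool:
  rows: [1, -0.004, 0, 0, 0.04, 1, -0.007, 0, 0.001, 0.08, 1, -0.01, -0.001, 0.001, 0.122, 1, -0.01, -0.001, 0.001, 0.122]

```text
time_s: 19.95
tcp_pos: [0.642, 0.0002, 0.265]
tcp_rot: [0.0, 0.742, 0.67, 0.008]
wrist_force: [4.0, 11.7, 7.3]
opening: 0.0005
grip_force: 5.9
```

```bash
python3 - <<'E'
from h import *
st()
E
```

```text
t 19.95 th -4.99 r 0.0823 z 0.265 yaw 84.2 F [ 4.  11.7  7.3] Ftan -12.0 q6 -0.01
```

Request:
drive_tool:
  rows: [1, -0.001, 0, 0, 0.012, 1, -0.002, 0, 0, 0.024]

```text
time_s: 20.2
tcp_pos: [0.642, -0.0011, 0.265]
tcp_rot: [-0.0, 0.75, 0.661, 0.008]
wrist_force: [3.4, 12.4, 6.7]
opening: 0.0005
grip_force: 6.6
```

```bash
python3 - <<'E'
from h import *
st()
E
```

```text
t 20.2 th -5.9 r 0.0824 z 0.265 yaw 82.8 F [ 3.4 12.4  6.7] Ftan -12.67 q6 0.01
```

Request:
drive_tool:
  rows: [1, 0.006, 0, 0, 0, 1, 0.014, 0, 0, 0, 1, 0.014, 0, -0.03, 0, 1, 0.014, 0, -0.08, 0, 1, 0.014, 0, -0.13, 0, 1, 0.014, 0, -0.13, 0, 1, 0.014, 0, -0.13, 0, 1, 0.014, 0, -0.13, 0]

```text
time_s: 21.2
tcp_pos: [0.6392, 0.0062, 0.3883]
tcp_rot: [-0.001, 0.751, 0.661, -0.001]
wrist_force: [-0.2, 0.2, 0.1]
opening: 0.0004
grip_force: 0.0
```

```bash
python3 - <<'E'
from h import *
st(); d=cam('scene'); cv2.imwrite('pics/s3.png',cv2.resize(d['frame'][110:290,140:380],(800,600),interpolation=cv2.INTER_CUBIC))
E
```

```text
t 21.2 th -0.84 r 0.0792 z 0.3883 yaw 82.7 F [-0.2  0.2  0.1] Ftan -0.23 q6 0.03
```

View pics/s3.png

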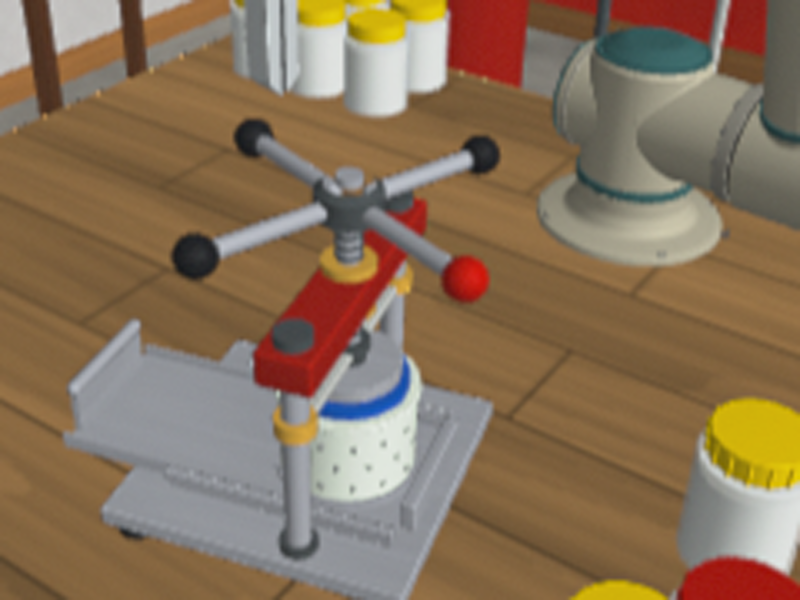

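The plate sits on the follower at (370,380), the tray is still against the stop, and the gripper is clear of the star. I hand the job in.

```bash
python3 -c "
from bench import workorder
print(workorder.hand_in())"
```

```text
the job is handed in; nothing more can be done
None
```

The job is handed in, with no verdict returned: the tray is home against the back stop, the press is left standing on the follower at an estimated 100–115 N (worked out from the pushing force, not measured directly), the arm is clear, and neither the jars nor the tub were touched.

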